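# Pop open the photometer's sample hatch

### The arm

A 6-joint arm with a two-finger parallel gripper is mounted at the origin on the work surface. World frame = base frame: x ahead of the robot, y to its left, z up, the work surface at z = 0. Lengths are in mm, angles in rad, forces in N, time in s.
With the tool pointing down it reaches from about 350 to 975 mm from the base axis. Payload 7.1 kg.
Tool frame: the origin (TCP) lies at the centre of the arm's flange, where the gripper is bolted on; the fingertips stand 182 mm ahead of it and the grasp point (between the pads) lies 163 mm ahead of it; z points along the fingers, y is the line along which they close (so a half turn about z gives the same grasp; the last joint's range is limited). The gripper opens to 88 mm and grips with 3 to 60 N. Pads are 20 mm wide; open, the fingers measure 115 mm over their backs; the gripper's body (75 mm by 178 mm) begins 61 mm behind the grasp point.
Start: joints at [-1.351, 0.423, 1.63, -0, 1.089, -0.019], TCP at [147.855, -607.244, 404.675] pointing down, gripper open.
Joint ranges: [-3, 3], [-0.9, 2.11], [0.09, 2.58], [-1.31, 4.45], [0.11, 2.69], [-2.54, 2.54]. Speed limits (rad/s): [2.39, 2.39, 3.01, 3.14, 3.14, 3.14].

### API

Orientations are given as a rotation vector (axis times angle).
In Python, from workcell import readout, get_image, ctrl gives the robot as it stands.
- The arm moves only by the tool step_arm, never from a script. Its argument "targets" is a list that holds one entry, the list of rows, each a list of 7 numbers: the shift along the world's x, y, z as a fraction of full scale, then the turn, a rotation vector about the world's x, y, z as a fraction of full scale, then the opening, from 0 (shut) to 1 (fully open). In form: [[[dx, dy, dz, wx, wy, wz, claw], ...]]. A call has exactly 5 rows; each row shifts and turns the commanded pose from where the row before left it; what a row does not reach is not made up. Full scale, the value 1, is 0.05 m for a shift and 4 degrees for a turn. A row lasts 1/8 s, in which the tool goes at most 62.5 mm and 10.7 degrees, less where a joint would pass 70% of its speed; a pose out of reach is approached as far as the arm can. A call with a number of a shift or a turn outside -1 to 1 is refused whole. A call with a gripper value outside its range is refused whole. The fingers move at their own pace and stop on an object; the grip force is fixed at half the most. Time passes only in rows, so rows that do not move let the fingers close, or fill a call up. It gives the time, the measured TCP pose, the force, the opening and the grip force at its end, in the units of the state.
- readout.get_obs(): the state, without advancing time (a new reading comes with each control period).
- get_image(name): name is "scene" or "top"; returns a dict with "pixels" (480x640x3 uint8, red, green, blue), "intrinsics" (3x3 intrinsics, pixels), "extrinsics" (4x4, takes a point from world to camera coordinates). Camera axes: x right, y down, z forward; pixel columns grow to the right and rows downward; lengths in mm; the calibration is good to about 2 mm. A picture is of the moment at which its call begins. There is no depth.
- ctrl.close_job(): hands the job in; it is judged then, once.
The state is a dict: "t": time; "qpos": joint angles; "qvel": joint speeds; "joint_torque": joint torques, N m; "ee_pos": TCP position; "orientation": TCP orientation; "ft_force": force on the tool from outside, world axes, zero at the start; "moment": the same for the moment, N m; "width": finger opening in mm; "grasp_force": force on a finger pad.
Only numpy, scipy, OpenCV 4.12 (cv2) and the standard library are available. Lean on these libraries where they do the work, as an engineer would, in place of code of your own. Each camera call takes 0.05 s, during which the arm holds its last target. There are 200 camera calls.

### The job

Open the sample port of the photometer: press down once on the free edge of its square hatch until the push-push latch clicks, let go, and let the hatch spring up by itself. Watch it for about two seconds to be sure that it stays up, with nothing touching it, and do not push it back down. Leave the pH meter's long narrow hatch shut and every other thing on the bench where it stands; nothing is to be gripped or lifted.

Things in the scene. Friction and masses are not known exactly. Their poses are not given: they have to be found in the camera images.
- photometer: White bench photometer, fixed, 190 (x) x 170 (y) x 85 mm high; it and the pH meter stand left and right of each other, either way round. Origin: centre of the underside. At zero turn its 75 x 28 mm display and four square keys are on the side nearest the robot (-x), its nearly square hatch (72 mm along x, 76 along y, 12 thick) in the far half, hinged along its far (+x) edge.
- hatch (a joint): Angle (rad) of the square hatch: 0 shut and latched, upper face 93 mm above the bench, 8 above the deck; negative pushed in, stop at -0.10; open stop 1.2, free edge 155 mm up. Pushed past -0.06 (3.5 mm at the press point; 3.5 to 4.5 N) and let go, a spring swings it open in about 1.5 s. A shorter push leaves it shut; pushed fully down again it latches again.
- hatch_press (a point): Press point on the upper face of the square grey hatch, marked by a dark round thumb mark 16 mm across: 12 mm in from the free edge, 60 mm from the hinge axis, mid-width. It moves with the hatch (6 mm down to the stop). Axes: x toward the hinge, y along the hinge, z out of the upper face.
- hatch_hinge (a point): Mid-point of the hinge axis of the square hatch, 87 mm above the bench; the axis runs along y. The press point lies level with it but for 6 mm when the hatch is shut.
- ph_meter: White bench pH meter, the other instrument, fixed, the same 190 x 170 x 85 mm housing; origin at the centre of the underside. Its display is large (100 x 50 mm) with three round keys, and its hatch is long and narrow: 44 mm along x, 120 mm along y, hinged 75 mm from the origin along +x.
- store (a joint): Angle of the pH meter's long narrow hatch in rad, with the same kind of latch: 0 = shut. It is to stay shut.
- cuvette_box: Loose closed box for cuvettes, 62 x 44 x 36 mm; origin under its centre. Bystander, between the two instruments.
- small_jar: Loose white jar, 48 mm across, 85 mm high; origin under its centre. Bystander, between the instruments.
- beaker: Loose glass beaker, 56 mm across, 70 mm high; origin under its centre. Bystander, in front of the gap between the instruments.
- wash_bottle: Loose wash bottle with a bent spout, 66 mm across, 208 mm high; origin under its centre. Bystander at the left.
- reagent: Loose reagent bottle, 64 mm across, 130 mm high; origin under its centre. Bystander at the right.
- spatula: Loose spatula, 180 mm long, lying flat at the left, pointing roughly away from the robot. Bystander.
- flask: Loose stoppered volumetric flask, 72 mm across, 165 mm high; origin under its centre. Bystander at the back.

How it is judged (in metres and radians):
On the way, in this order (a step that is already met when the one before it is completed fails the run):
1. the photometer's square hatch is pushed in by the fingers, past the latch's click (value of joint hatch below -0.05 rad and contact force between the fingers and photometer above 0.5 N).
2. the hatch has sprung fully up and stays up by itself for 1.5 s, with nothing touching the photometer (value of joint hatch above 1.05 rad and contact force between each of the arm, the fingers and photometer below 0.1 N), for 1.5 s.
At the end, for the whole second after the job is handed in: The photometer's square hatch stands open beyond 1.05 rad (60 degrees) and at rest, the pH meter's hatch is shut (within 0.05 rad), and every loose thing is within 30 mm of where it started (value of joint hatch above 1.05 rad and velocity of joint hatch between -0.05 and 0.05 rad/s and value of joint store between -0.03 and 0.05 rad and distance of each of cuvette_box, small_jar, beaker, wash_bottle, reagent, spatula, flask from where it was at the start of the episode below 0.03 m); the robot touches nothing.
It fails at once if the hatch is pushed back down after it has popped up (closing faster than 0.2 rad/s while 0.15 to 1.1 rad open) (value of joint hatch between 0.15 and 1.1 rad and velocity of joint hatch below -0.2 rad/s).
It fails at once if the pH meter's hatch is opened (value of joint store above 0.15 rad).
It fails at once if a loose thing is lifted, carried or knocked away (moved more than 40 mm) (distance of any of cuvette_box, small_jar, beaker, wash_bottle, reagent, spatula, flask from where it was at the start of the episode above 0.04 m).
It also fails if it takes over 37 s, if anything falls off the work surface, if the arm or the gripper's body presses on something with over 40 N, if the wrist force passes 120 N, or if a joint passes its speed limit or range.

## Working session

There is one attempt and no reset: what is moved stays moved. The work goes in short steps, Python scripts to look and compute and a tool call to move; the robot and the scene stay as the last step left them, time stands still between calls to the robot, and variables do not carry over. Pictures are saved under pics/ and viewed, at most 10 in all, crops included, and the job is handed in when it is done.

Besides the shell and the picture viewer there is one more tool, called by a JSON object that holds its "op" and its "data", one argument or row to a line. step_arm: Moves the arm, as the interface text tells. Shift numbers are shares of 0.05 m and turn numbers shares of 4 degrees, none past 1 either way. Its arguments: {"type":"object","properties":{"targets":{"type":"array"}},"required":["targets"]}

```bash
mkdir -p pics; python3 - <<'E'
from workcell import readout,get_image
import cv2,numpy as np
o=readout.get_obs();print(o)
for n in("scene","top"):
    d=get_image(n);cv2.imwrite(f"pics/{n}0.png",d["pixels"][:,:,::-1]);np.savez(f"{n}.npz",K=d["intrinsics"],E=d["extrinsics"]);print(d["intrinsics"],d["extrinsics"])
E
```

```text
{'t': 0.0, 'qpos': array([-1.35102105e+00,  4.23837180e-01,  1.63069095e+00,  4.72621161e-05,
        1.08854555e+00, -1.89902359e-02]), 'qvel': array([-0.00011804, -0.00032275,  0.00036104,  0.00010385, -0.00059616,
        0.00016102]), 'joint_torque': array([-5.84689697e-04, -5.44613421e+01, -2.73667270e+01,  6.45338511e-02,
        2.29250657e-02, -1.34629026e-04]), 'ee_pos': array([ 147.7910901 , -606.99351834,  403.90338651]), 'orientation': array([-3.11776871e+00, -3.73951522e-01,  1.67665699e-04]), 'ft_force': array([-0.16786238,  0.3825155 ,  0.24699888]), 'moment': array([ 0.05161791, -0.01540917,  0.02018988]), 'grasp_force': 0.0, 'width': 88.20329241852876}
[[502.53537189   0.         315.70201437]
 [  0.         502.53537189 239.40184289]
 [  0.           0.           1.        ]] [[-8.39528983e-01  5.43283341e-01  5.85647984e-03  5.02344151e+02]
 [ 4.10889604e-01  6.41921259e-01 -6.47384608e-01 -1.79310799e+02]
 [-3.55472672e-01 -5.41091775e-01 -7.62140978e-01  1.51806327e+03]
 [ 0.00000000e+00  0.00000000e+00  0.00000000e+00  1.00000000e+00]]
[[450.93003367   0.         320.49398236]
 [  0.         450.93003367 244.35101229]
 [  0.           0.           1.        ]] [[ 1.13638303e-02 -9.99839137e-01  1.38767546e-02 -1.23618534e+01]
 [-9.90532522e-01 -1.31545703e-02 -1.36646552e-01  5.93797537e+02]
 [ 1.36807114e-01 -1.21925485e-02 -9.90522668e-01  1.25914953e+03]
 [ 0.00000000e+00  0.00000000e+00  0.00000000e+00  1.00000000e+00]]
```

View pics/top0.png

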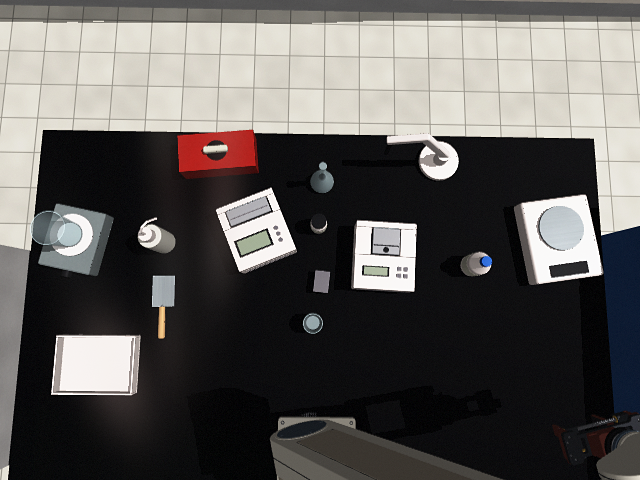

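View pics/scene0.png

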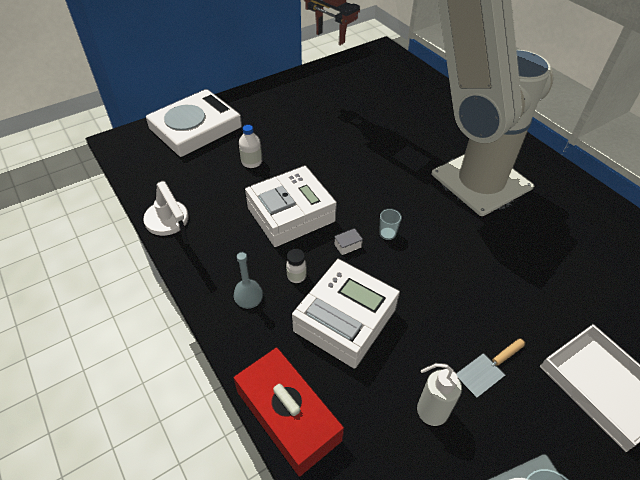

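The photometer is the right-hand instrument in the top view: hatch about (386,240), thumb mark about (386,250). The pH meter is left at (256,230).

```bash
cat > h.py <<'E'
import numpy as np
def bp(cam,u,v,z):
    d=np.load(cam+".npz");K,E=d["K"],d["E"];R,t=E[:3,:3],E[:3,3]
    c=-R.T@t;r=R.T@np.linalg.inv(K)@[u,v,1];return c+r*(z-c[2])/r[2]
def pr(cam,p):
    d=np.load(cam+".npz");q=d["K"]@(d["E"][:3,:3]@np.array(p)+d["E"][:3,3]);return q[:2]/q[2]
E
python3 - <<'E'
import cv2,numpy as np
from h import *
im={n:cv2.imread(f"pics/{n}0.png") for n in("top","scene")}
g=cv2.cvtColor(im["top"],cv2.COLOR_BGR2GRAY)
def blob(g,u0,u1,v0,v1):
    w=np.clip(90.-g[v0:v1,u0:u1],0,None);y,x=np.mgrid[v0:v1,u0:u1];return (w*x).sum()/w.sum(),(w*y).sum()/w.sum(),w.max()
b=blob(g,380,393,245,256);print(b,bp("top",b[0],b[1],93))
p=bp("top",b[0],b[1],93);s=pr("scene",p);print("scene pred",s)
m=(g>150).astype(np.uint8);n,l,st,c=cv2.connectedComponentsWithStats(m)
k=l[285,386];cnt=cv2.findContours((l==k).astype(np.uint8),0,2)[0][0];r=cv2.minAreaRect(cnt);print(r)
for q in cv2.boxPoints(r):print(q,bp("top",*q,85)[:2])
a=cv2.resize(im["top"][212:300,345:425],None,fx=5,fy=5,interpolation=2)
u,v=280,190
c=cv2.resize(im["scene"][160:250,240:340],None,fx=4,fy=4,interpolation=2)
o=np.zeros((450,800,3),np.uint8);o[:440,:400]=a;o[:360,400:]=c;cv2.imwrite("pics/crop.png",o)
E
```

```text
(np.float64(385.42079002079004), np.float64(250.3800415800416), np.float64(82.0)) [ 572.25040495 -184.22767081   93.        ]
scene pred [286.66726121 193.52462663]
((385.07177734375, 255.63534545898438), (61.0733642578125, 67.80089569091797), 3.012787342071533)
[352.79553 287.88397] [468.13560003 -94.71393317]
[356.35907 220.17679] [ 657.66345847 -104.43391696]
[417.34802 223.38672] [ 650.89770061 -276.04463065]
[413.7845 291.0939] [ 461.33809889 -262.78245198]
```

View pics/crop.png

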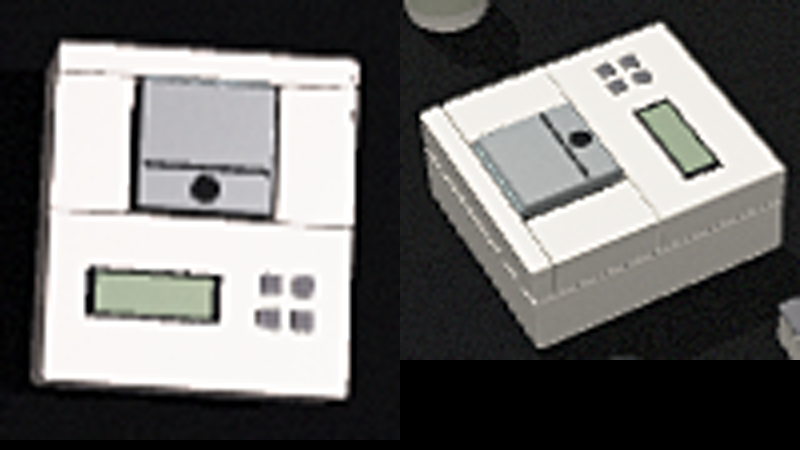

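{"op": "step_arm", "data": {
  "targets": [
    [[0.7, 0.7, 0, 0, 0, -0.4, 0], [0.7, 0.7, 0, 0, 0, -0.4, 0], [0.7, 0.7, 0, 0, 0, -0.4, 0], [0.7, 0.7, 0, 0, 0, -0.4, 0], [0.7, 0.7, 0, 0, 0, -0.4, 0]]
  ]
}}

```text
t: 0.72
ee_pos: [323.7, -430.9, 404.4]
orientation: [-3.137, -0.154, 0.0]
ft_force: [0.7, -0.3, -0.3]
width: 41.5
grasp_force: 0.0
```

{"op": "step_arm", "data": {
  "targets": [
    [[0.7, 0.7, 0, 0, 0, -0.4, 0], [0.7, 0.7, 0, 0, 0, -0.4, 0], [0.7, 0.7, 0, 0, 0, -0.4, 0], [0.7, 0.7, 0, 0, 0, -0.4, 0], [0.7, 0.7, 0, 0, 0, -0.4, 0]]
  ]
}}

```text
t: 1.35
ee_pos: [498.8, -255.9, 404.4]
orientation: [-3.141, 0.065, 0.001]
ft_force: [0.2, -1.1, -0.1]
width: 0.4
grasp_force: 0.0
```

{"op": "step_arm", "data": {
  "targets": [
    [[0.6, 0.6, -0.2, 0, 0, 0, 0], [0.6, 0.6, -0.4, 0, 0, 0, 0], [0, 0, -0.4, 0, 0, 0, 0], [0, 0, -0.4, 0, 0, 0, 0], [0, 0, 0, 0, 0, 0, 0]]
  ]
}}

```text
t: 1.98
ee_pos: [557.2, -196.8, 332.9]
orientation: [-3.14, 0.063, 0.006]
ft_force: [0.1, -0.5, 1.0]
width: 0.6
grasp_force: 0.0
```

```bash
python3 - <<'E'
from workcell import readout,get_image
import cv2,numpy as np
from h import *
o=readout.get_obs();print(o["t"],o["ee_pos"],o["orientation"],o["ft_force"],o["width"])
print("scene mark",bp("scene",285,194.7,93),"top",bp("top",385.7,250,93))
s=get_image("scene")["pixels"][:,:,::-1];t=get_image("top")["pixels"][:,:,::-1]
a=cv2.resize(t[200:300,345:425],None,fx=5,fy=5);c=cv2.resize(s[130:255,230:330],None,fx=4,fy=4)
out=np.zeros((500,800,3),np.uint8);out[:,:400]=a;out[:,400:]=c;cv2.imwrite("pics/a1.png",out)
E
```

```text
1.975 [ 557.24025482 -196.82946378  332.89820511] [-3.13961947  0.06311294  0.00597217] [ 0.08170207 -0.4915138   1.02522728] 0.6459963106494047
scene mark [ 578.27928883 -182.78675021   93.        ] top [ 573.3203226  -185.01066078   93.        ]
```

View pics/a1.png

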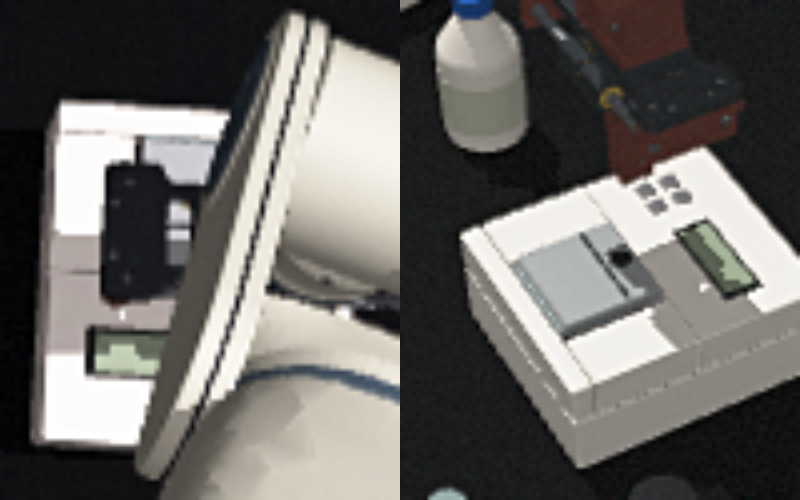

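{"op": "step_arm", "data": {
  "targets": [
    [[0.18, 0.13, -0.2, 0, 0, 0, 0], [0.18, 0.13, -0.2, 0, 0, 0, 0], [0, 0, -0.2, 0, 0, 0, 0], [0, 0, -0.2, 0, 0, 0, 0], [0, 0, 0, 0, 0, 0, 0]]
  ]
}}

```text
t: 2.7
ee_pos: [575.4, -184.2, 293.5]
orientation: [-3.14, 0.064, 0.003]
ft_force: [0.5, 0.2, -0.3]
width: 0.7
grasp_force: 0.0
```

```bash
python3 - <<'E'
from workcell import readout,get_image
import cv2,numpy as np
from h import *
o=readout.get_obs();p=o["ee_pos"];print(o["t"],p,o["ft_force"])
from scipy.spatial.transform import Rotation as R
tip=p+R.from_rotvec(o["orientation"]).apply([0,0,182]);print("tip",tip,pr("scene",tip))
s=get_image("scene")["pixels"][:,:,::-1]
cv2.imwrite("pics/a2.png",cv2.resize(s[140:230,230:350],None,fx=6,fy=6))
E
```

```text
2.7 [ 575.35115391 -184.17120295  293.46632006] [ 0.51665659  0.23508385 -0.31878431]
tip [ 574.96495732 -184.04579896  111.46677302] [285.5524889  188.94501642]
```

View pics/a2.png

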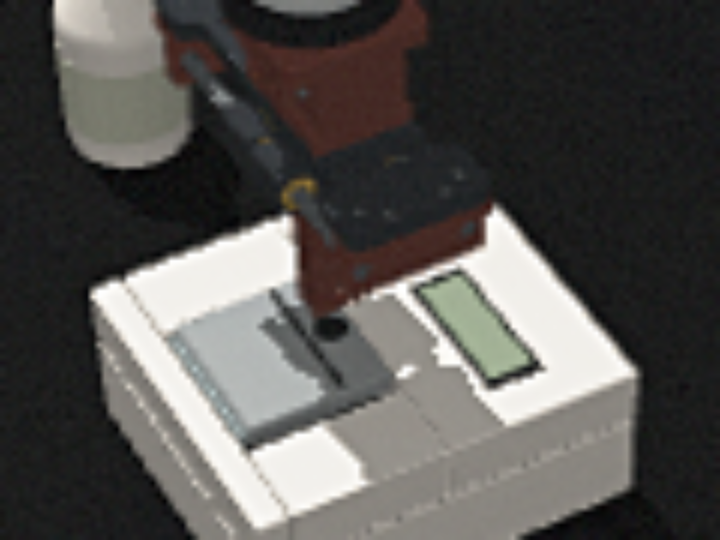

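The closed fingertips hang just above the thumb mark (crop (325,310) against the mark at (333,328)), so they are well placed to descend.

{"op": "step_arm", "data": {
  "targets": [
    [[0, 0, -0.12, 0, 0, 0, 0], [0, 0, -0.1, 0, 0, 0, 0], [0, 0, -0.06, 0, 0, 0, 0], [0, 0, -0.04, 0, 0, 0, 0], [0, 0, 0, 0, 0, 0, 0]]
  ]
}}

```text
t: 3.38
ee_pos: [575.8, -184.3, 278.5]
orientation: [-3.141, 0.064, 0.0]
ft_force: [0.7, -0.3, -0.0]
width: 0.1
grasp_force: 0.0
```

{"op": "step_arm", "data": {
  "targets": [
    [[0, 0, -0.04, 0, 0, 0, 0], [0, 0, -0.04, 0, 0, 0, 0], [0, 0, -0.04, 0, 0, 0, 0], [0, 0, 0, 0, 0, 0, 0], [0, 0, 0, 0, 0, 0, 0]]
  ]
}}

```text
t: 4.0
ee_pos: [575.8, -184.3, 272.6]
orientation: [3.141, -0.064, -0.0]
ft_force: [-1.3, -0.2, 1.5]
width: 0.6
grasp_force: 0.9
```

{"op": "step_arm", "data": {
  "targets": [
    [[0, 0, -0.03, 0, 0, 0, 0], [0, 0, -0.02, 0, 0, 0, 0], [0, 0, 0, 0, 0, 0, 0], [0, 0, 0, 0, 0, 0, 0], [0, 0, 0, 0, 0, 0, 0]]
  ]
}}

```text
t: 4.62
ee_pos: [575.8, -184.2, 270.2]
orientation: [3.141, -0.063, -0.0]
ft_force: [-2.3, 0.8, 4.1]
width: 0.6
grasp_force: 2.1
```

{"op": "step_arm", "data": {
  "targets": [
    [[0, 0, -0.02, 0, 0, 0, 0], [0, 0, -0.01, 0, 0, 0, 0], [0, 0, 0, 0, 0, 0, 0], [0, 0, 0, 0, 0, 0, 0], [0, 0, 0, 0, 0, 0, 0]]
  ]
}}

```text
t: 5.25
ee_pos: [575.8, -184.2, 269.4]
orientation: [3.141, -0.063, 0.0]
ft_force: [-5.2, 1.0, 11.2]
width: 0.4
grasp_force: 5.7
```

The force has risen to 11 N, so the hatch is at its stop and past the click. Next I retreat up and back.

{"op": "step_arm", "data": {
  "targets": [
    [[0, 0, 0.6, 0, 0, 0, 0], [-0.6, 0, 0.9, 0, 0, 0, 0], [-0.9, 0, 0.7, 0, 0, 0, 0], [-0.9, 0, 0.4, 0, 0, 0, 0], [-0.6, 0, 0, 0, 0, 0, 0]]
  ]
}}

```text
t: 5.88
ee_pos: [424.6, -184.2, 400.0]
orientation: [3.14, -0.064, 0.005]
ft_force: [0.1, -0.6, -0.3]
width: 0.9
grasp_force: 0.0
```

{"op": "step_arm", "data": {
  "targets": [
    [[0, 0, 0, 0, 0, 0, 0], [0, 0, 0, 0, 0, 0, 0], [0, 0, 0, 0, 0, 0, 0], [0, 0, 0, 0, 0, 0, 0], [0, 0, 0, 0, 0, 0, 0]]
  ]
}}

```text
t: 6.5
ee_pos: [426.2, -184.2, 398.4]
orientation: [-3.141, 0.063, 0.001]
ft_force: [-0.8, -1.3, 0.8]
width: 0.3
grasp_force: 0.0
```

{"op": "step_arm", "data": {
  "targets": [
    [[0, 0, 0, 0, 0, 0, 0], [0, 0, 0, 0, 0, 0, 0], [0, 0, 0, 0, 0, 0, 0], [0, 0, 0, 0, 0, 0, 0], [0, 0, 0, 0, 0, 0, 0]]
  ]
}}

```text
t: 7.12
ee_pos: [425.8, -184.3, 398.7]
orientation: [3.141, -0.064, 0.0]
ft_force: [-0.8, 0.5, -0.4]
width: 0.4
grasp_force: 0.0
```

```bash
python3 - <<'E'
from workcell import readout,get_image
import cv2
o=readout.get_obs();print(o["t"],o["ee_pos"],o["ft_force"])
s=get_image("scene")["pixels"][:,:,::-1]
cv2.imwrite("pics/a3.png",cv2.resize(s[100:400,180:440],None,fx=2,fy=2))
E
```

```text
7.125 [ 425.84343001 -184.25932375  398.71999887] [-0.82847793  0.53250197 -0.3693378 ]
```

View pics/a3.png

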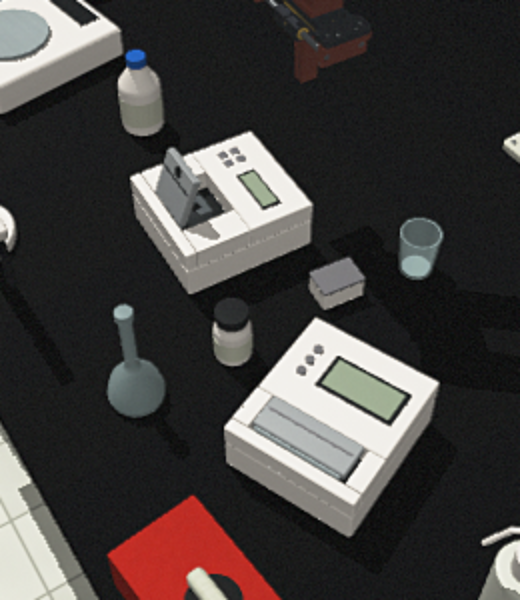

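The photometer hatch stands up, with its free edge at crop (178,155). The pH meter hatch is shut, the neighbours have not moved, and the gripper is clear. I'll wait a little over 2 s more and look again.

{"op": "step_arm", "data": {
  "targets": [
    [[0, 0, 0, 0, 0, 0, 0], [0, 0, 0, 0, 0, 0, 0], [0, 0, 0, 0, 0, 0, 0], [0, 0, 0, 0, 0, 0, 0], [0, 0, 0, 0, 0, 0, 0]]
  ]
}}

```text
t: 7.8
ee_pos: [425.8, -184.2, 398.7]
orientation: [-3.141, 0.064, 0.0]
ft_force: [0.3, -0.1, -0.2]
width: 0.3
grasp_force: 0.0
```

{"op": "step_arm", "data": {
  "targets": [
    [[0, 0, 0, 0, 0, 0, 0], [0, 0, 0, 0, 0, 0, 0], [0, 0, 0, 0, 0, 0, 0], [0, 0, 0, 0, 0, 0, 0], [0, 0, 0, 0, 0, 0, 0]]
  ]
}}

```text
t: 8.43
ee_pos: [425.9, -184.3, 398.7]
orientation: [-3.141, 0.064, 0.0]
ft_force: [1.2, 0.2, 0.3]
width: 0.6
grasp_force: 0.0
```

{"op": "step_arm", "data": {
  "targets": [
    [[0, 0, 0, 0, 0, 0, 0], [0, 0, 0, 0, 0, 0, 0], [0, 0, 0, 0, 0, 0, 0], [0, 0, 0, 0, 0, 0, 0], [0, 0, 0, 0, 0, 0, 0]]
  ]
}}

```text
t: 9.05
ee_pos: [425.9, -184.3, 398.7]
orientation: [3.141, -0.064, 0.0]
ft_force: [-0.7, 0.8, -0.8]
width: 0.3
grasp_force: 0.0
```

{"op": "step_arm", "data": {
  "targets": [
    [[0, 0, 0, 0, 0, 0, 0], [0, 0, 0, 0, 0, 0, 0], [0, 0, 0, 0, 0, 0, 0], [0, 0, 0, 0, 0, 0, 0], [0, 0, 0, 0, 0, 0, 0]]
  ]
}}

```text
t: 9.68
ee_pos: [425.9, -184.2, 398.7]
orientation: [-3.141, 0.064, 0.0]
ft_force: [-0.1, 0.0, 0.2]
width: 0.3
grasp_force: 0.0
```

```bash
python3 - <<'E'
from workcell import readout,get_image
import cv2
from h import *
s=get_image("scene")["pixels"][:,:,::-1]
cv2.imwrite("pics/a4.png",cv2.resize(s[150:250,230:350],None,fx=5,fy=5))
h=bp("top",385.7,250,93)+[60,-3,-6]
for a in(.9,1.05,1.2):
    print(a,(pr("scene",h+[-60*np.cos(a)-6*np.sin(a)*-1*-1,3*np.cos(a),60*np.sin(a)+6*np.cos(a)])-[230,150])*5)
E
```

```text
0.9 [246.5329807  167.53282827]
1.05 [234.13894335 166.00454786]
1.2 [220.4136485 166.7530768]
```

View pics/a4.png

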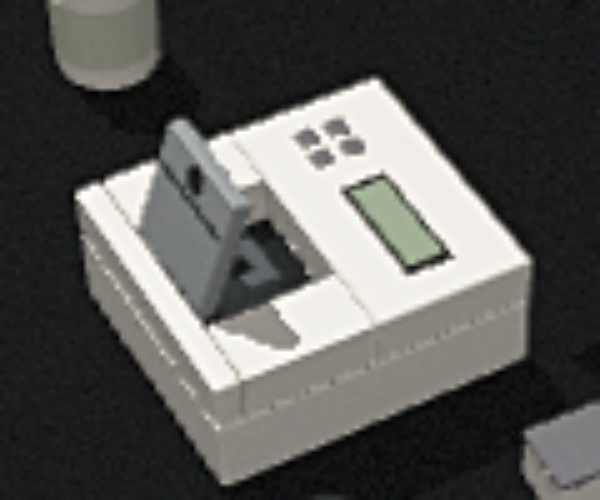

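The hatch stands fully open and at rest (thumb mark at crop (195,180)), and nothing is touching it.

```bash
python3 -c "
from workcell import ctrl
print(ctrl.close_job())"
```

```text
the job is handed in; nothing more can be done
None
```

The photometer's square hatch was pressed once past its click and sprang open; it was still up when I handed the job in about 4 s later, with nothing touching it, the pH meter's hatch shut and no other object disturbed as far as the pictures show.

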